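# Sweep the loose stoppers into the collecting pan

### The arm

A 6-joint arm with a two-finger parallel gripper is mounted at the origin on the work surface. World frame = base frame: x ahead of the robot, y to its left, z up, the work surface at z = 0. Lengths are in mm, angles in degrees, forces in N, time in s.
With the tool pointing down it reaches from about 275 to 775 mm from the base axis. Payload 14.6 kg.
Tool frame: the origin (TCP) lies at the very end of the fingers, on their centre line; the grasp point (between the pads) lies 19 mm behind it; z points along the fingers, y is the direction in which the jaws open and shut (so a half turn about z gives the same grasp; the last joint's range is limited). The gripper opens to 85 mm and grips with 20 to 120 N. Pads are 22 mm wide; open, the fingers measure 114 mm over their backs; the gripper's body (76 mm by 85 mm) begins 54 mm behind the grasp point. The pads swing forward as they close: fully open they stand 13 mm farther back than shut.
Start: joints at [-82.638, 15.075, -2.767, 72.158, 0, 81.102], TCP at [146.997, -504.004, 231.278] pointing down, gripper open.
Joint ranges: [-151.79, 151.79], [-50.71, 97.33], [-67.44, 78.34], [-121.81, 120.89], [-77.56, 73.72], [-180, 180]. Speed limits (degrees/s): [108.29, 108.29, 147.25, 159.86, 180, 180].

### API

Orientations are given as [roll, pitch, yaw] about the fixed x, y, z axes, in that order (R = Rz(yaw) Ry(pitch) Rx(roll)).
In Python, from workcell import ctrl, solver, eyes, order, finder, telemetry gives the robot as it stands. Calls block until the motion is done:
- ctrl.move_to(position, orientation): joint-space move of the TCP to a pose.
- ctrl.servo_line(position, ori=None, max_speed=150, until_force=None): straight line of the TCP; ori=None keeps the orientation; max_speed is the mean speed in mm/s. With until_force (N) it stops when the force on the tool has changed by that much, and returns True; else False.
- ctrl.movej(angles): joint-space move.
- ctrl.grip(opening, grip_force=None): finger opening in mm; grip_force is the grip in N (None keeps the last); returns when the fingers have stopped.
- ctrl.pause(seconds).
- solver.solve_ik(position, orientation): joint angles nearest the present ones, or None.
- eyes.get_image(name): name is "scene" or "top"; returns the picture (480x640x3 uint8, red, green, blue); there is no depth.
- eyes.calibration(name): a dict with "fx", "fy", "cx", "cy" (pixels), "T" (4x4, takes a point from camera to world coordinates). Camera axes: x right, y down, z forward; pixel columns grow to the right and rows downward; lengths in mm; the calibration is good to about 2 mm. A picture is of the moment at which its call begins. calibration takes no time and is no camera call.
A pose or a line that the arm cannot do raises ctrl.PlanningError and nothing moves.
- order.close_job(): hands the job in, once; it reports no verdict.
Trained networks look in the newest picture that a camera, given by its name, has taken for a name from the list of things; names that differ only in an ending like _2 or _b are one class to them, and where a whole thing is asked for, a point or a joint stands for the part that bears it (a point fixed in the world has none). Each returns a list of dicts, best first, with "conf" (0 to 1); they miss things now and then, are a little off and sometimes report something else, mostly with a low value. They report only what shows in the picture. A call takes as long as a camera call.
- finder.cut_out(name, camera): "region" (480x640 bool, what is visible of it) and "rect" ([centre column, centre row, width, height] as shares, 0 to 1, of the picture: columns of its width, rows of its height, round what is visible of it).
- finder.pinpoint(name, camera): "point" ([column, row] as shares, 0 to 1, of the picture: columns of its width, rows of its height: a listed point, or the origin of a listed thing).
Readings, each from a call of its own:
- telemetry.current_clock(): time.
- telemetry.current_joints(): joint angles.
- telemetry.current_dq(): joint speeds.
- telemetry.current_joint_torque(): joint torques, N m.
- telemetry.current_ee_pos(): TCP position.
- telemetry.current_orientation(): TCP orientation.
- telemetry.current_wrist_force(): force on the tool from outside, world axes, zero at the start.
- telemetry.current_torque(): the same for the moment, N m.
- telemetry.current_grip_width(): finger opening in mm.
Only numpy, scipy, OpenCV 4.12 (cv2) and the standard library are available. Lean on these libraries where they do the work, as an engineer would, in place of code of your own. Each camera call takes 0.05 s, during which the arm holds its last target. There are 200 camera calls.

### The job

Clear the lab bench: with the fingertips, sweep the three loose silicone stoppers along the bench through the open side of the collecting pan until each is wholly inside it. Push them along steadily, without picking any up or flicking them, and leave the bottle, the culture dish and the beaker where they stand.

Things in the scene. Friction and masses are not known exactly. Their poses are not given: they have to be found in the camera images.
- pan: Low plain steel collecting pan fixed to the bench: inside 240 mm wide (its x) and 140 mm deep (its y); walls 25 mm high, 4 mm thick on three sides, open on its -y side, facing the stoppers. Origin on the bench under the inside's centre: mouth edge at y = -70 mm, back wall inside at y = +70, side walls inside at x = -120 and +120. Turned up to 17 degrees either way from the world's axes.
- pan_mouth (a point): Middle of the pan's open edge, at bench height; x along the edge, y into the pan. From here the pan's bare floor slopes up by 2 mm over the first 25 mm, then is flat (2 mm thick), so that things can be slid in from the bench.
- stopper_small_mid (a point): Centre (half-way up) of the small stopper: a loose off-white solid silicone stopper, a cone frustum standing on its wide end, 32 mm across at the foot, 24 mm at the top, 24 mm high, 12 to 50 g. It slides on the bench when pushed low down.
- stopper_small: The same small stopper; origin at the centre of its foot, z up through its top.
- stopper_medium_mid (a point): Centre (half-way up) of the medium stopper: a loose off-white solid silicone stopper, a cone frustum standing on its wide end, 36 mm across at the foot, 28 mm at the top, 28 mm high, 12 to 50 g. It slides on the bench when pushed low down.
- stopper_medium: The same medium stopper; origin at the centre of its foot, z up through its top.
- stopper_large_mid (a point): Centre (half-way up) of the large stopper: a loose off-white solid silicone stopper, a cone frustum standing on its wide end, 40 mm across at the foot, 32 mm at the top, 32 mm high, 12 to 50 g. It slides on the bench when pushed low down.
- stopper_large: The same large stopper; origin at the centre of its foot, z up through its top.
- bottle_mid (a point): Centre (half-way up) of a small closed amber glass bottle with a black cap, 32 mm across and 48 mm high, loose, upright among the stoppers. Leave it alone.
- dish: Closed clear culture dish, 93 mm across and 15 mm high, loose, flat on the bench to the right of the stoppers (-y); origin at the centre of its underside. Leave it alone.
- beaker: Empty glass beaker, 46 mm across and 60 mm high, loose, upright beyond the stoppers (+x); origin at the centre of its underside. Leave it alone.

How it is judged (in metres and radians):
At the end, for the whole second after the job is handed in: All three stoppers rest inside the pan: foot wholly behind the mouth's edge (centre at least 16, 18 or 20 mm in), between the walls, down on the floor (centre below 30 mm), still (under 0.02 m/s); bottle, dish and beaker within 15 mm of where they stood (y of stopper_small_mid in the frame of pan between -0.054 and 0.07 m and x of stopper_small_mid in the frame of pan between -0.12 and 0.12 m and height (world z) of each of stopper_small_mid, stopper_medium_mid, stopper_large_mid below 0.03 m and linear speed of each of stopper_small, stopper_medium, stopper_large below 0.02 m/s and y of stopper_medium_mid in the frame of pan between -0.052 and 0.07 m and x of stopper_medium_mid in the frame of pan between -0.12 and 0.12 m and y of stopper_large_mid in the frame of pan between -0.05 and 0.07 m and x of stopper_large_mid in the frame of pan between -0.12 and 0.12 m and distance of each of bottle_mid, dish, beaker from where it was at the start of the episode below 0.015 m); the robot touches nothing.
It fails at once if a stopper is lifted off the surface (its centre above 38 mm, more than 20 mm higher than standing) (height (world z) of any of stopper_small_mid, stopper_medium_mid, stopper_large_mid above 0.038 m).
It fails at once if a stopper is flicked or knocked away (faster than 0.6 m/s) (linear speed of any of stopper_small, stopper_medium, stopper_large above 0.6 m/s).
It fails at once if the bottle, dish or beaker is moved by more than 15 mm or the bottle or beaker is tipped (distance of any of bottle_mid, dish, beaker from where it was at the start of the episode above 0.015 m or angle between any of bottle_mid, beaker's own z axis and vertical above 0.35 rad).
It also fails if it takes over 72 s, if anything falls off the work surface, if the arm or the gripper's body presses on something with over 40 N, if the wrist force passes 120 N, or if a joint passes its speed limit or range.

## Working session

There is one attempt and no reset: what is moved stays moved. The work goes in short steps, each a Python script; the robot and the scene stay as the last script left them, time stands still between calls to the robot, and variables do not carry over. Pictures are saved under pics/ and viewed, about 8 in all and at most 12, crops included, and the job is handed in when it is done.

```bash
mkdir -p pics
cat > h.py <<'E'
import numpy as np, cv2
from workcell import ctrl, solver, eyes, order, finder, telemetry
def shot(cam,fn=None):
    im=eyes.get_image(cam)
    if fn: cv2.imwrite('pics/'+fn,im[:,:,::-1])
    return im
def proj(p,cam):
    c=eyes.calibration(cam);T=np.linalg.inv(np.array(c['T']));q=T[:3,:3]@np.array(p,float)+T[:3,3]
    return c['fx']*q[0]/q[2]+c['cx'],c['fy']*q[1]/q[2]+c['cy']
def back(u,v,z,cam):
    c=eyes.calibration(cam);T=np.array(c['T'])
    d=T[:3,:3]@np.array([(u-c['cx'])/c['fx'],(v-c['cy'])/c['fy'],1]);o=T[:3,3]
    return o+d*(z-o[2])/d[2]
H={'stopper_small_mid':12,'stopper_medium_mid':14,'stopper_large_mid':16,'bottle_mid':24,'dish':0,'beaker':0,'pan':0,'pan_mouth':0}
def find(n,cam):
    return [(np.round(back(r['point'][0]*640,r['point'][1]*480,H[n],cam)[:2],1),np.round(np.array(r['point'])*[640,480]),round(r['conf'],2)) for r in finder.pinpoint(n,cam)[:3]]
E
python3 - <<'E'
from h import *
for c in ['top','scene']:
    shot(c,c+'0.png'); print(c,np.round(np.array(eyes.calibration(c)['T'])[:3,3]))
    for n in H: print(n,find(n,c))
print(telemetry.current_clock(),telemetry.current_orientation())
E
```

```text
top [452. -64. 914.]
stopper_small_mid [(array([ 446.9, -119.7]), array([362., 344.]), 0.66)]
stopper_medium_mid [(array([ 508.3, -159.3]), array([386., 307.]), 0.6)]
stopper_large_mid [(array([ 594.3, -142.7]), array([377., 255.]), 0.63)]
bottle_mid [(array([663. , -38.6]), array([315., 212.]), 0.67)]
dish [(array([ 552. , -335.8]), array([491., 283.]), 0.76)]
beaker [(array([764.4,  -7. ]), array([298., 159.]), 0.86)]
pan [(array([537.1, 186.4]), array([180., 286.]), 0.95)]
pan_mouth [(array([529.6, 114.3]), array([222., 292.]), 0.72), (array([ 549.9, -337.6]), array([492., 284.]), 0.38)]
scene [1052. -495.  949.]
stopper_small_mid [(array([ 447.1, -121. ]), array([254., 242.]), 0.46)]
stopper_medium_mid [(array([ 510.6, -171.5]), array([255., 271.]), 0.69)]
stopper_large_mid [(array([ 594.6, -136.7]), array([293., 285.]), 0.85)]
bottle_mid [(array([ 597.4, -149.4]), array([289., 288.]), 0.67), (array([666.4, -29. ]), array([353., 274.]), 0.62)]
dish [(array([ 553.6, -335.2]), array([206., 336.]), 0.62)]
beaker [(array([772.2,  -9.1]), array([396., 306.]), 0.56)]
pan [(array([532.7, 189.7]), array([376., 194.]), 0.71)]
pan_mouth [(array([534.9, 117.7]), array([356., 210.]), 0.57), (array([ 447., -116.]), array([256., 244.]), 0.56)]
0.9 [-1.79997982e+02 -4.04154058e-04  1.62595958e+01]
```

View pics/top0.png

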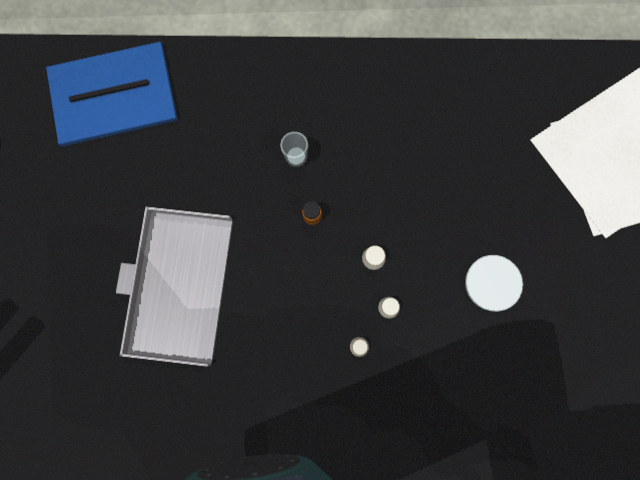

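View pics/scene0.png

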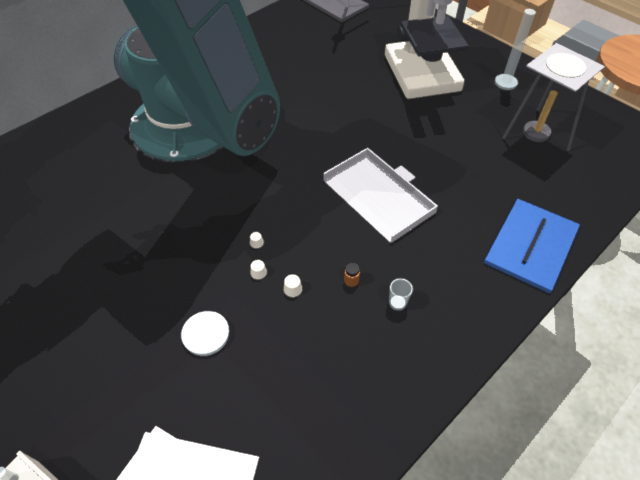

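The top view shows the small, medium and large stoppers at (359,347), (389,307) and (374,257). The bottle is at (312,212), the beaker at (295,150) and the dish at (494,283). The pan mouth runs from (232,217) to (211,365). The two cameras disagree about the medium stopper, so I'll refine with the masks.

Run:
```python
from h import *
for c in ['top','scene']:
    shot(c)
    for n in ['stopper_small','stopper_medium','stopper_large','bottle_mid','dish']:
        for r in finder.cut_out(n,c)[:2]:
            v,u=np.nonzero(r['region']); z=H.get(n,H.get(n+'_mid'))+(8 if n=='dish' else 0)
            print(c,n,round(r['conf'],2),len(u),np.round([u.mean(),v.mean()]),np.round(back(u.mean(),v.mean(),z,c)[:2],1))
    if c=='top':
        r=finder.cut_out('pan',c)[0]; k=r['region'].astype(np.uint8)
        k=cv2.morphologyEx(k,cv2.MORPH_OPEN,np.ones((25,25)))
        b=cv2.boxPoints(cv2.minAreaRect(cv2.findNonZero(k))); print(b.round(),[back(*p,25,c)[:2].round(1) for p in b])
# mouth corners: wall tops as seen in the top view
A=back(232,217,25,'top')[:2];B=back(211,365,25,'top')[:2];print(A,B,(A+B)/2,np.degrees(np.arctan2(*(A-B)[::-1])),np.linalg.norm(A-B))
for p,y in [([500,-210,60],82),([500,-210,60],-98),([590,160,60],82),([590,160,60],-98),([450,160,60],82),([450,160,60],-98)]: 
    s=solver.solve_ik(p,[180,0,y]); print(p,y,None if s is None else np.round(s))
```

```text
top stopper_small 0.53 277 [359. 346.] [ 443.9 -115. ]
top stopper_medium 0.88 354 [388. 307.] [ 508.7 -162.2]
top stopper_large 0.93 447 [374. 257.] [ 590.8 -138.4]
top bottle_mid 0.75 339 [311. 212.] [663.7 -32.7]
top dish 0.72 2514 [493. 282.] [ 552.1 -336.8]
top dish 0.3 350 [388. 307.] [ 508.6 -162.8]
[[110. 354.]
 [128. 203.]
 [231. 215.]
 [213. 366.]] [array([424.2, 284.3]), array([673.7, 275. ]), array([655.2, 100.9]), array([408.1, 118.2])]
scene stopper_small 0.71 163 [256. 240.] [ 445.9 -114.4]
scene stopper_small 0.29 5546 [380. 193.] [545.9 190. ]
scene stopper_medium 0.8 243 [258. 269.] [ 511.7 -163.3]
scene stopper_medium 0.64 352 [292. 286.] [ 593.6 -138.5]
scene bottle_mid 0.8 281 [351. 275.] [664.3 -33.1]
scene dish 0.72 1670 [205. 333.] [ 552.  -334.4]
[652.39063511  99.25921092] [410.17830436 121.47928471] [531.28446974 110.36924781] -5.24152884482079 243.2294078517762
[500, -210, 60] 82 [-31.  23. -19.  48.   0.  67.]
[500, -210, 60] -98 [ -31.   23.  -19.   48.    0. -113.]
[590, 160, 60] 82 [  8.  29.  -8.  53.   0. 106.]
[590, 160, 60] -98 [  8.  29.  -8.  53.   0. -74.]
[450, 160, 60] 82 [ 10.  18. -28.  44.   0. 108.]
[450, 160, 60] -98 [ 10.  18. -28.  44.   0. -72.]
```

```bash
cat >> h.py <<'E'
M=np.array([531,112.]);a=np.radians(-5.3);X=np.array([np.cos(a),np.sin(a)]);Y=np.array([-np.sin(a),np.cos(a)])
def topan(p): d=np.array(p)-M; return np.round([d@X,d@Y],1)
def sweep(S,r,px,py,z=6):
    S=np.array(S,float);G=M+px*X+py*Y;d=(G-S)/np.linalg.norm(G-S)
    yaw=np.degrees(np.arctan2(d[1],d[0]));o=[180,0,yaw]
    st=S-d*(r+11+16);en=G-d*(r+8);P=lambda p,h:[p[0],p[1],h]
    ctrl.move_to(P(st,90),o);ctrl.servo_line(P(st,z),max_speed=100,until_force=15)
    hit=ctrl.servo_line(P(en,z),max_speed=80,until_force=30)
    e=np.array(telemetry.current_ee_pos());print('hit',hit,e.round(1),np.round(telemetry.current_wrist_force(),1))
    b=e[:2]-d*25;ctrl.servo_line(P(b,z+1),max_speed=80);ctrl.servo_line(P(b,90),max_speed=150)
    print('t',telemetry.current_clock())
E
python3 - <<'E'
from h import *
ctrl.grip(16)
sweep([445,-115],16,-60,60)
shot('top','a.png')
for n in list(H)[:5]: print(n,find(n,'top'))
E
```

```text
hit False [474.2 153.3   6. ] [-0.4 -1.   0.1]
t 10.1667
stopper_small_mid [(array([ 503.5, -163.6]), array([389., 310.]), 0.71), (array([528.2, 109.5]), array([224., 292.]), 0.46)]
stopper_medium_mid []
stopper_large_mid [(array([ 596.4, -138.6]), array([374., 253.]), 0.59)]
bottle_mid [(array([663.9, -37.2]), array([314., 212.]), 0.69)]
dish [(array([ 553.4, -339.8]), array([494., 282.]), 0.94), (array([ 512. , -162.9]), array([388., 305.]), 0.7)]
```

View pics/a.png

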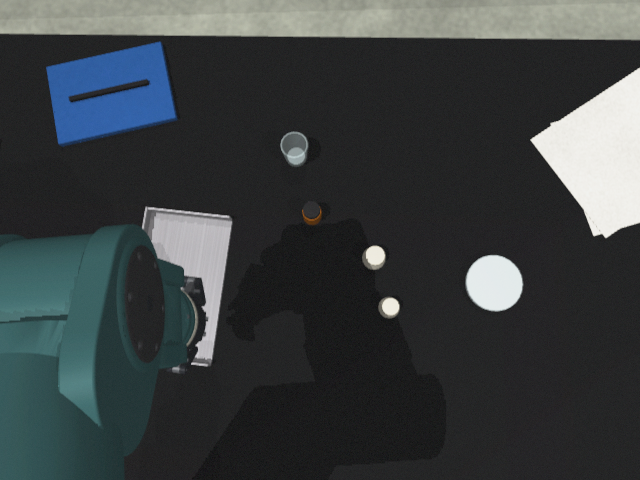

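The small stopper has left the bench, and the arm hides the pan from the top camera. The medium at (389,307), the large at (374,257) and the bottle at (312,212) haven't moved. Next is the medium one, and I'll check the pan once the arm is clear.

Run:
```python
from h import *
ctrl.move_to([505,-205,120],[180,0,85])
c='top';shot(c,'b.png')
for r in finder.cut_out('stopper_small',c)[:2]:
    v,u=np.nonzero(r['region']);p=back(u.mean(),v.mean(),14,c)[:2];print('small',r['conf'],p,topan(p))
sweep([510,-162.5],18,0,60)
shot('scene','c.png')
```

```text
small 0.79 [476.65697111 173.47814758] [-59.8  56.2]
small 0.69 [664.68610597 -32.45488627] [ 146.5 -131.5]
hit False [534.5 145.8   6. ] [ 0.  -0.4 -0.4]
t 18.825
```

```bash
python3 -c "
import cv2,numpy as np
a=cv2.imread('pics/b.png')[150:450,60:460];b=cv2.imread('pics/c.png')[100:400,150:550]
cv2.imwrite('pics/d.png',np.hstack([a,b]))"
```

```text
(no output)
```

View pics/d.png

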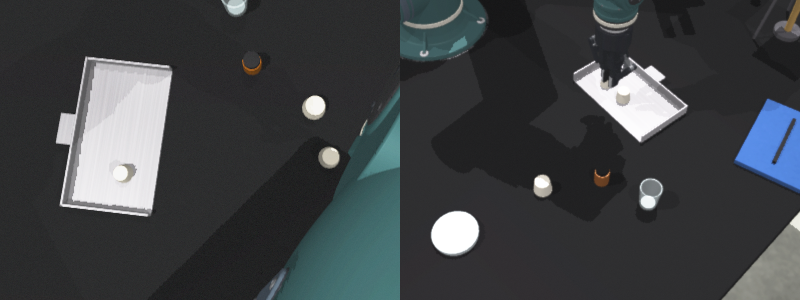

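The left crop shows the small stopper in the pan, at crop (121,173). The right crop shows the small and medium both in the pan, at about (606,83) and (623,96), with the large still at (542,186). Next is the large one.

Run:
```python
from h import *
sweep([592,-138.5],20,62,60)
ctrl.servo_line([560,0,200]); ctrl.move_to([147,-504,231],[180,0,16])
c='top';shot(c,'e.png')
for n,z in [('stopper_small',14),('stopper_medium',16),('stopper_large',18),('bottle_mid',24),('dish',8),('beaker',0)]:
    for r in finder.cut_out(n,c)[:2]:
        v,u=np.nonzero(r['region']);p=back(u.mean(),v.mean(),z,c)[:2];print(n,round(r['conf'],2),p.round(1),topan(p))
print(find('beaker',c),telemetry.current_clock())
```

```text
hit False [597.7 137.9   6. ] [-0.8  0.2 -0.3]
t 26.4167
stopper_small 0.5 [476.1 173.3] [-60.3  56. ]
stopper_medium 0.62 [536.7 169. ] [ 0.4 57.3]
stopper_large 0.83 [597.4 163.5] [61.3 57.5]
bottle_mid 0.69 [662.8 -32.8] [ 144.6 -132. ]
dish 0.97 [ 552.3 -336.8] [  62.6 -444.9]
beaker 0.76 [7.844e+02 3.000e-01] [262.7 -87.8]
[(array([764.8,  -1.5]), array([295., 158.]), 0.6)] 30.375
```

View pics/e.png

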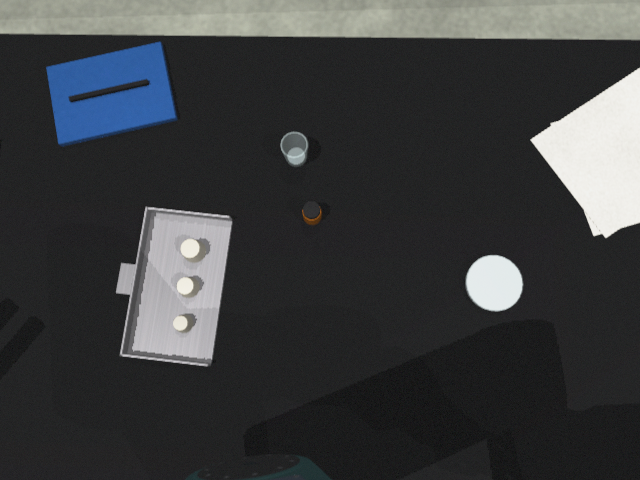

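All three stoppers stand in the pan at (190,248), (185,286) and (180,323). The bottle, dish and beaker are at the same pixels as at the start.

```bash
python3 -c "
from h import *
order.close_job()"
```

```text
the job is handed in; nothing more can be done
```

All three stoppers are in the pan, and I handed the job in at about 30 s of the 72 s allowed; no verdict is reported. I swept them in one at a time with the fingertips 16 mm apart, each in one slow, straight push low on the stopper.

**Stoppers:** in the last top picture all three stand upright, about 56–57 mm behind the mouth edge (16–20 mm is needed). They are at about -60, 0 and +61 mm across the pan.

**Bottle and dish:** both were found within about 1 mm of where they started.

**Beaker:** it appears at the same pixels as at the start. Its point estimate moved about 5.5 mm in y, which is within the spread I saw from that network. My mask-based beaker position was not comparable, because I computed it at bench height rather than half-way up.

**Forces and arm:** no push tripped its force stop, and the arm was parked clear of everything.

**Disagreements between checks:**
- The two cameras' first point estimates for the medium stopper differed by 12 mm. I used mask centroids from both cameras instead, which agreed to about 3 mm.
- In the check after the first sweep, the network took the medium stopper for the small one. The pictures ruled that out.

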